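# Park the spring bolt and slide the beaker under the viscometer

### The arm

A 6-joint arm with a two-finger parallel gripper is mounted at the origin on the work surface. World frame = base frame: x ahead of the robot, y to its left, z up, the work surface at z = 0. Lengths are in m, angles in rad, forces in N, time in s.
With the tool pointing down it reaches from about 0.25 to 0.8 m from the base axis. Payload 3.9 kg.
Tool frame: the origin (TCP) lies at the very end of the fingers, on their centre line; the grasp point (between the pads) lies 19 mm behind it; z points along the fingers, y is the direction in which the jaws open and shut (so a half turn about z gives the same grasp; the last joint's range is limited). The gripper opens to 85 mm and grips with 20 to 120 N. Pads are 22 mm wide; open, the fingers measure 114 mm over their backs; the gripper's body (76 mm by 85 mm) begins 54 mm behind the grasp point. The pads swing forward as they close: fully open they stand 13 mm farther back than shut.
Start: joints at [1.273, 0.26, -0.138, 1.173, 0, 1.571], TCP at [0.154, 0.502, 0.231] pointing down, gripper open.
Joint ranges: [-2.78, 2.78], [-0.83, 1.72], [-1.28, 1.37], [-1.9, 2.12], [-1.57, 1.48], [-3.14, 3.14]. Speed limits (rad/s): [2.57, 2.57, 3.14, 3.14, 3.14, 3.14].

### API

Orientations are given as [roll, pitch, yaw] about the fixed x, y, z axes, in that order (R = Rz(yaw) Ry(pitch) Rx(roll)).
In Python, from workcell import r, viewer gives the robot as it stands. The module is installed in compiled form; this text tells all that it offers.
- The arm moves only by the shell command python3 -m jog 'ROWS'. ROWS is JSON, a list of rows, each an object with "translation": the shift along the tool's x, y, z in cm, a list of three; "dr": the turn, a rotation vector about the tool's x, y, z in rad, a list of three; "grip": the finger opening in cm, from 0 to 8.54. A call has 1 to 20 rows; each row is the pose to reach, as a shift and turn from the pose commanded when the call began, along the tool's axes at that moment; what a row does not reach only later rows make up. A row lasts 1/12 s, in which the tool goes at most 41.7 mm and 7.16 degrees, less where a joint would pass 70% of its speed; a pose out of reach is approached as far as the arm can. A call with a gripper value outside its range is refused whole. The fingers move at their own pace and stop on an object; the grip force is fixed at half the most. Time passes only in rows, so rows that repeat a pose let the fingers close. It gives the time, the measured TCP pose, the force and the opening at its end, in the units of the state.
- r.read_state(): the state, without advancing time (a new reading comes with each control period).
- viewer.read_camera(name): name is "scene" or "top"; returns a dict with "img" (420x560x3 uint8, red, green, blue), "z_map" (420x560 float32, m along the optical axis (not along the pixel's ray), 0 where there is no reading), "K" (3x3 intrinsics, pixels), "k1" (the pictures are not rectified: a ray, as slopes to the right and down, at radius r is drawn at 1 + k1 r^2 times it, then the intrinsics apply), "T" (4x4, takes a point from camera to world coordinates). Camera axes: x right, y down, z forward; pixel columns grow to the right and rows downward; lengths in m; the calibration is good to about 2 mm. A picture is of the moment at which its call begins.
- r.close_job(): hands the job in, once; it reports no verdict.
The state is a dict: "time": time; "q": joint angles; "joint_velocities": joint speeds; "joint_torque": joint torques, N m; "ee_pos": TCP position; "eef_rot": TCP orientation; "wrist_force": force on the tool from outside, world axes, zero at the start; "ft_torque": the same for the moment, N m; "width": finger opening in m.
Only numpy, scipy, OpenCV 4.12 (cv2) and the standard library are available. Lean on these libraries where they do the work, as an engineer would, in place of code of your own. Each camera call takes 0.05 s, during which the arm holds its last target. There are 200 camera calls.

### The job

The viscometer's sample carriage is locked by a spring bolt. Pull the bolt out by its red ball knob towards the robot side, swing the knob over sideways into its rest notch so that the bolt stays out by itself, then push the carriage fully home against the black end stop, so that the empty beaker stands under the measuring head. Keep the beaker upright in its nest and leave the bottle, the jar and the spatula where they are.

Things in the scene. Friction and masses are not known exactly. Their poses are not given: they have to be found in the camera images.
- station: Viscometer station fixed to the bench: cream base 150 x 460 x 16 mm, rails, black end stop, head on a column. Frame: x points away from the bolt (bolt on the -x side, nearer the robot), y is the way the carriage is pushed home, z up; origin on the bench under the beaker's starting centre. Position and yaw (within about 15 degrees) vary. Lengths in 'station x, y, z' use this frame.
- head (a point): Centre of the cream measuring head's underside, 190 mm above the bench, on station y = 110 mm. The head is 120 (x) x 92 (y) x 150 (z) mm; its spindle hangs down to 147 mm above the bench. The column stands at station y = 225 mm, 300 mm tall.
- housing (a point): Point on the bolt's axis, 45 mm above the bench, under the knob's starting place. The axis runs along station x. The aluminium housing, a slotted tube of 25 mm outer radius about the axis, reaches from 50 mm on the -x side to 30 mm on the +x side of this point, its top 70 mm above the bench, on a foot 16 mm high, 120 (x) x 100 (y) mm.
- knob (a point): Centre of the red ball knob (26 mm diameter) on the bolt's handle, an 8 mm steel stem square to the bolt's axis; ball centre 55 mm from the axis. It starts straight up: station x -125, y -80, z 100 mm, 17 mm clear over the housing. Can be pinched from above with fingers before and behind it (along station x); it then pivots between them as it is swung.
- bolt (a joint): Bolt pulled out along station -x, m. 0: sprung in, its 12 mm pin 10 mm deep in a hole of the carriage, locking it. Travel ends at 0.030. The spring takes 4.5 N at 0, 8.5 N at 0.030. The handle swings only while the bolt is out more than 0.019 (pull to about 0.025); let go when swung over, it is drawn back into the rest notch and stays at about 0.014.
- bolt_turn (a joint): Angle of the handle about the bolt's axis, rad. 0: straight up (a slot holds it so while the bolt is in). It swings towards station -y (away from the head) to its stop at 1.2; the rest notch spans 1.04 to 1.2. Parked at 1.2, the knob's centre is at station x -139, y -131, z 65 mm.
- carriage (a joint): Travel of the carriage along station +y, in m. 0: start, locked by the bolt (about 3 mm of play). 0.110: home against the end stop. It slides with about 2 N of friction and stays where it is left.
- push_face (a point): Centre of the outer (-y) face of the blue push plate upright at the carriage's -y end: 70 mm wide (x), 8 mm thick, 57 to 104 mm above the bench; this point is 80 mm above the bench, 125 mm on the -y side of the nest. Push it towards station +y. The carriage deck is 130 (x) x 170 (y) mm, top at 58 mm. On the plate's outer side are only base and rails, up to 30 mm high.
- nest (a point): Centre of the beaker's nest on the carriage, on the deck's top, 58 mm above the bench: a ring of black lips 9 mm high, about 66 mm inner diameter.
- beaker_mid (a point): Centre, half-way up, of the empty straight glass beaker (60 mm diameter, 80 mm high, about 110 g) that stands loose in the nest; its top is 138 mm above the bench.
- bottle: Bystander: amber bottle, 56 mm diameter, 120 mm high, standing; origin at the centre of its underside.
- jar: Bystander: white jar with a blue lid, 68 mm diameter, 80 mm high, standing; origin at the centre of its underside.
- spatula: Bystander: spatula, 160 mm long along its own x axis, lying on the bench beyond the station; origin at the middle of its underside.
There are look-alikes about, which are no part of the job. Of the things that look like the part that bears beaker_mid, the middle-sized one is meant.

How it is judged:
On the way, in this order (a step that is already met when the one before it is completed fails the run):
1. the bolt is parked in its rest notch (value of joint bolt above 0.011 m and value of joint bolt_turn above 0.85 rad), for 0.3 s.
2. the carriage is home against its end stop (value of joint carriage above 0.104 m), for 0.2 s.
At the end, for the whole second after the job is handed in: The bolt rests in its notch, still out (more than 11 mm) and swung over (more than 0.85 rad); the carriage is within 6 mm of its end stop; the beaker stands upright (within 0.15 rad) in its nest (centre within 15 mm) (all of step 1 and value of joint carriage above 0.104 m and horizontal distance between beaker_mid and nest below 0.015 m and angle between beaker_mid's own z axis and vertical below 0.15 rad); the robot touches nothing.
It fails at once if the beaker is tipped by more than 0.5 rad (angle between beaker_mid's own z axis and vertical above 0.5 rad).
It fails at once if the bottle is moved by more than 30 mm (distance of bottle from where it was at the start of the episode above 0.03 m).
It fails at once if the jar is moved by more than 30 mm (distance of jar from where it was at the start of the episode above 0.03 m).
It fails at once if the spatula is moved by more than 30 mm (distance of spatula from where it was at the start of the episode above 0.03 m).
It also fails if it takes over 51 s, if anything falls off the work surface, if the arm or the gripper's body presses on something with over 40 N, if the wrist force passes 120 N, or if a joint passes its speed limit or range.

## Working session

There is one attempt and no reset: what is moved stays moved. The work goes in short steps, Python scripts to look and compute and a shell command to move; the robot and the scene stay as the last step left them, time stands still between calls to the robot, and variables do not carry over. Pictures are saved under pics/ and viewed, about 8 in all and at most 12, crops included, and the job is handed in when it is done.

```bash
mkdir -p pics; cat > h.py <<'E'
import numpy as np, cv2
from workcell import r, viewer
from scipy.spatial.transform import Rotation as R
def cam(n):
    c=viewer.read_camera(n); np.savez(f'{n}.npz',**c); return c
def pts(c):
    h,w=c['z_map'].shape; K=np.asarray(c['K']); k=float(c['k1'])
    u,v=np.meshgrid(np.arange(w),np.arange(h))
    D=np.array([k,0,0,0,0],float)
    s=cv2.undistortPoints(np.stack([u,v],-1).reshape(-1,1,2).astype(float),K,D).reshape(h,w,2)
    z=c['z_map'][...,None]
    p=np.concatenate([s*z,z],-1); T=np.asarray(c['T'])
    return p@T[:3,:3].T+T[:3,3], np.concatenate([s,np.ones((h,w,1))],-1)@T[:3,:3].T, T[:3,3]
def onplane(c,u,v,z):
    P,d,o=pts(c); q=d[int(v),int(u)]; return o+q*(z-o[2])/q[2]
E
python3 - <<'E'
from h import *
for n in('scene','top'):
    c=cam(n); cv2.imwrite(f'pics/{n}0.png',cv2.resize(c['img'][...,::-1],(800,600),interpolation=cv2.INTER_CUBIC)); print(n,c['k1'],np.round(c['T'],3).tolist())
s=r.read_state();print(s)
E
```

```text
scene -0.007251843459854034 [[0.326, 0.738, -0.591, 1.238], [0.945, -0.252, 0.207, -0.237], [0.004, -0.626, -0.78, 0.899], [0.0, 0.0, 0.0, 1.0]]
top -0.09764875424696698 [[-0.025, -0.991, 0.133, 0.522], [-1.0, 0.025, -0.001, -0.033], [-0.002, -0.133, -0.991, 1.042], [0.0, 0.0, 0.0, 1.0]]
{'time': 0.1, 'q': array([ 1.27296993e+00,  2.60645190e-01, -1.39263095e-01,  1.17272800e+00,
       -4.13995180e-06,  1.57075671e+00]), 'joint_velocities': array([ 0.00077414,  0.00020232,  0.00191607, -0.00166351, -0.00084274,
        0.00014792]), 'joint_torque': array([-6.80231333e-04, -4.06507695e+01,  2.54527634e+01,  1.00946752e-02,
       -7.88948000e-05, -1.05847798e-05]), 'ee_pos': array([0.15387211, 0.50127898, 0.23052536]), 'eef_rot': array([-3.13975270e+00,  4.06704346e-06,  2.84380588e+00]), 'wrist_force': array([-0.7551554 , -0.21657876, -0.30238921]), 'ft_torque': array([0.04385543, 0.0205752 , 0.03101522]), 'width': 0.08526697263203864}
```

View pics/scene0.png

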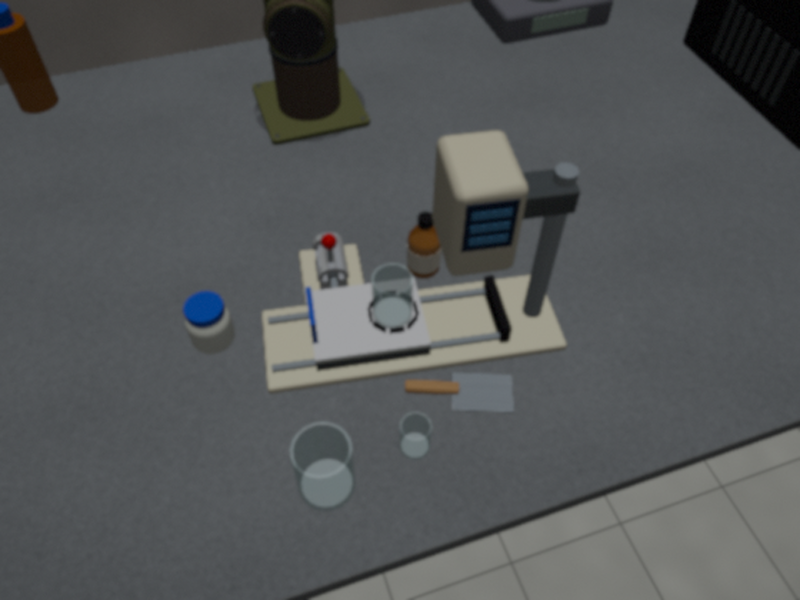

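View pics/top0.png

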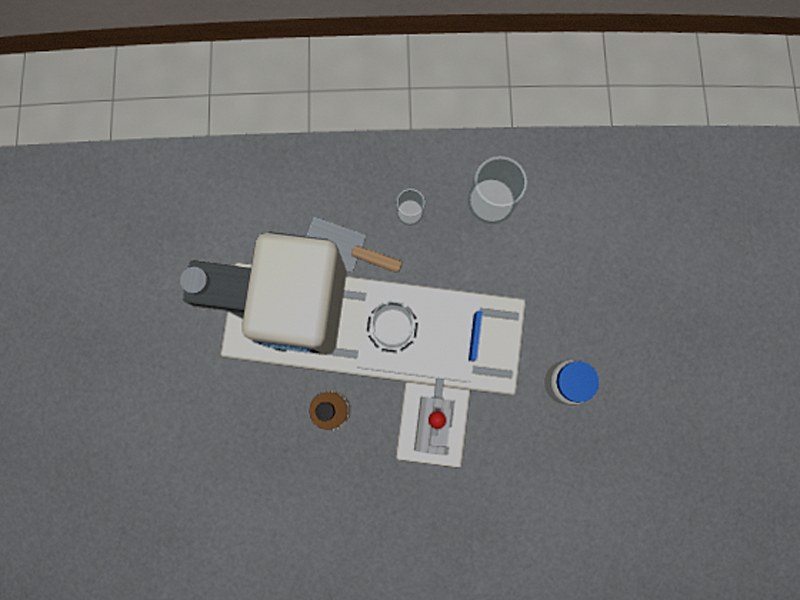

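The scene shows three glass beakers: small at top view (410,205), large at (497,185) and a middle-sized one at (392,325) in the nest under the head side. The middle-sized one in the nest fits. The knob is at (437,420), the push plate at (476,335), the jar at (575,383) and the bottle at (328,410).

```bash
cat > m.py <<'E'
from h import *
c=dict(np.load('top.npz')); s=dict(np.load('scene.npz'))
def masks(c):
    H=cv2.cvtColor(c['img'],cv2.COLOR_RGB2HSV).astype(int); h,S,V=H[...,0],H[...,1],H[...,2]
    red=((h<6)|(h>174))&(S>180)&(V>60); blue=(h>105)&(h<125)&(S>170)&(V>60)
    return red,blue,H
def rays(c,m):
    P,d,o=pts(c); v,u=np.nonzero(m); return d[v,u].mean(0),o,(u.mean(),v.mean(),m.sum())
P,_,_=pts(c); red,blue,H=masks(c); r2,b2,_=masks(s)
d1,o1,a=rays(c,red); d2,o2,b=rays(s,r2)
t=np.linalg.lstsq(np.stack([d1,-d2],1),o2-o1,rcond=None)[0]
p1,p2=o1+d1*t[0],o2+d2*t[1]
print('knob',a,b,p1.round(4),p2.round(4)); knob=(p1+p2)/2
n,L,st,ce=cv2.connectedComponentsWithStats(blue.astype(np.uint8))
for i in range(1,n):
    if st[i,4]>25:
        q=P[L==i]; print('blue',ce[i].round(),st[i,4],np.median(q,0).round(4), q[:,2].min().round(3),q[:,2].max().round(3))
# deck
Z=P[...,2]; dk=(abs(Z-.058)<.006)&(H[...,1]<60)&(P[...,0]>.2)
n,L,st,ce=cv2.connectedComponentsWithStats(cv2.morphologyEx(dk.astype(np.uint8),cv2.MORPH_OPEN,np.ones((3,3))))
i=1+st[1:,4].argmax(); q=P[L==i][:,:2].astype(np.float32); print('deck',ce[i],st[i,4],cv2.minAreaRect(q*1000))
bs=(abs(Z-.016)<.005)&(H[...,2]>110)
n,L,st,ce=cv2.connectedComponentsWithStats(bs.astype(np.uint8)); i=1+st[1:,4].argmax()
print('base',cv2.minAreaRect(P[L==i][:,:2].astype(np.float32)*1000))
pl=P[blue&(abs(Z-.1)<.012)][:,:2]; print('plate',pl.mean(0),cv2.minAreaRect(pl.astype(np.float32)*1000))
# bottle
bo=(H[...,0]>5)&(H[...,0]<20)&(H[...,1]>120)&(Z>.06)&(Z<.13); print('bottle',P[bo][:,:2].mean(0),bo.sum())
hd=(abs(Z-.34)<.006); print('head',cv2.minAreaRect(P[hd][:,:2].astype(np.float32)*1000))
im=c['img'][160:340,200:440]; cv2.imwrite('pics/crop.png',cv2.resize(im[...,::-1],None,fx=3.3,fy=3.3,interpolation=cv2.INTER_CUBIC))
E
python3 m.py
```

```text
knob (np.float64(305.6090909090909), np.float64(293.6090909090909), np.int64(110)) (np.float64(229.57407407407408), np.float64(168.53703703703704), np.int64(54)) [ 0.4857 -0.0887  0.1037] [ 0.4863 -0.0866  0.1036]
blue [333. 235.] 134 [ 0.6017 -0.1473  0.1029] 0.081 0.108
blue [404. 267.] 621 [ 0.5327 -0.2959  0.0801] 0.069 1.042
deck [296.68962787 232.58775402] 3789 ((614.7067260742188, -69.34759521484375), (170.65264892578125, 130.40090942382812), 81.11358642578125)
base ((566.8887329101562, 9.8004150390625), (458.22479248046875, 269.1379089355469), 81.11628723144531)
plate [ 0.60237756 -0.14748516] ((602.259033203125, -147.8251495361328), (6.018752098083496, 68.08346557617188), 81.54320526123047)
bottle [0.5021597 0.0626737] 398
head ((637.865234375, 79.55024719238281), (88.56118774414062, 115.80767822265625), 81.02556610107422)
```

View pics/crop.png

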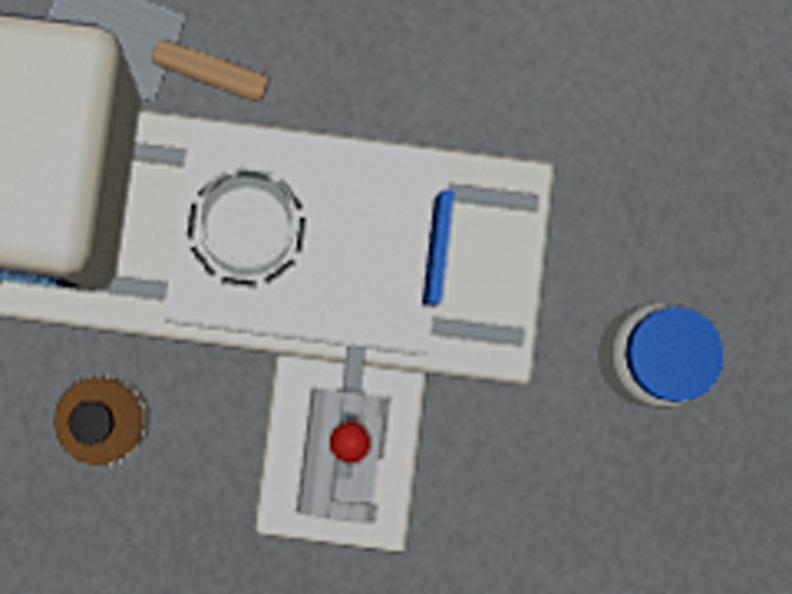

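The crop confirms that the glass in the nest at crop (247,225) is the middle-sized one. The station yaw is about -8.9°, and the knob and the push plate give origins within 1 mm of each other.

```bash
cat > go.py <<'E'
# usage: go.py sx sy z [dyaw target]  (station mm) -> translation/dr in tool axes
import sys
from h import *
yaw=np.radians(-8.9); O=np.array([.6215,-.0281,0]); S=R.from_euler('z',yaw).as_matrix()
s=r.read_state(); Rt=R.from_euler('xyz',s['eef_rot'])
G=R.from_euler('xyz',[np.pi,0,np.pi/2+yaw])
print('now station mm',((s['ee_pos']-O)@S*1000).round(1),'t',s['time'],'F stn',(s['wrist_force']@S).round(1),'w',s['width'])
if len(sys.argv)>1:
    t=O+S@(np.array(list(map(float,sys.argv[1:4])))/1000)
    print('trans cm',(Rt.inv().apply(t-s['ee_pos'])*100).round(2),'dr',(Rt.inv()*G).as_rotvec().round(4))
E
python3 go.py -125 -80 155
```

```text
now station mm [-543.9  450.7  230.5] t 0.1 F stn [-0.7 -0.3 -0.3] w 0.08526697263203864
trans cm [-49.   -46.57   7.64] dr [-1.5000e-03  1.3000e-03  1.4283e+00]
```

```bash
python3 -m jog '[{"translation":[-12,-11.5,0],"dr":[0,0,0.35],"grip":8.5},{"translation":[-49,-46.6,3],"dr":[0,0,1.428],"grip":8.5},{"translation":[-49,-46.6,3],"dr":[0,0,1.428],"grip":8.5},{"translation":[-49,-46.6,3],"dr":[0,0,1.428],"grip":8.5},{"translation":[-49,-46.6,3],"dr":[0,0,1.428],"grip":8.5},{"translation":[-49,-46.6,3],"dr":[0,0,1.428],"grip":8.5},{"translation":[-49,-46.6,3],"dr":[0,0,1.428],"grip":8.5},{"translation":[-49,-46.6,3],"dr":[0,0,1.428],"grip":8.5},{"translation":[-49,-46.6,3],"dr":[0,0,1.428],"grip":8.5},{"translation":[-49,-46.6,3],"dr":[0,0,1.428],"grip":8.5},{"translation":[-49,-46.6,3],"dr":[0,0,1.428],"grip":8.5},{"translation":[-49,-46.6,3],"dr":[0,0,1.428],"grip":8.5},{"translation":[-49,-46.6,3],"dr":[0,0,1.428],"grip":8.5},{"translation":[-49,-46.6,3],"dr":[0,0,1.428],"grip":8.5},{"translation":[-49,-46.6,3],"dr":[0,0,1.428],"grip":8.5},{"translation":[-49,-46.6,3],"dr":[0,0,1.428],"grip":8.5},{"translation":[-49,-46.6,3],"dr":[0,0,1.428],"grip":8.5},{"translation":[-49,-46.6,7.6],"dr":[0,0,1.428],"grip":8.5},{"translation":[-49,-46.6,7.6],"dr":[0,0,1.428],"grip":8.5},{"translation":[-49,-46.6,7.6],"dr":[0,0,1.428],"grip":8.5}]'; python3 go.py -125 -80 81
```

```text
time: 1.77
ee_pos: [0.4824, -0.0867, 0.1527]
eef_rot: [-3.134, -0.0, 1.415]
wrist_force: [-0.0, -0.2, 0.2]
width: 0.085
now station mm [-128.3  -79.4  152.7] t 1.7667 F stn [ 0.  -0.2  0.2] w 0.08495313251156611
trans cm [-0.06  0.39  7.17] dr [-0.0078 -0.0005  0.    ]
```

```bash
python3 -m jog '[{"translation":[0,0.2,2],"dr":[0,0,0],"grip":8.5},{"translation":[0,0.2,4],"dr":[0,0,0],"grip":8.5},{"translation":[0,0.2,6],"dr":[0,0,0],"grip":8.5},{"translation":[0,0.2,7.2],"dr":[0,0,0],"grip":8.5},{"translation":[0,0.2,7.2],"dr":[0,0,0],"grip":8.5},{"translation":[0,0.2,7.2],"dr":[0,0,0],"grip":6},{"translation":[0,0.2,7.2],"dr":[0,0,0],"grip":6}]'; python3 go.py -125 -80 81; python3 - <<'E'
from h import *
for n in('scene',):
    c=cam(n); cv2.imwrite('pics/g1.png',cv2.resize(c['img'][110:260,150:350,::-1],None,fx=4,fy=4,interpolation=cv2.INTER_CUBIC))
E
```

```text
time: 2.35
ee_pos: [0.4889, -0.0874, 0.085]
eef_rot: [3.139, 0.0, 1.417]
wrist_force: [-0.4, -0.4, -1.2]
width: 0.0635
now station mm [-121.8  -79.1   85. ] t 2.35 F stn [-0.4 -0.4 -1.2] w 0.06345709304182816
trans cm [-0.09 -0.32  0.4 ] dr [0.0025 0.     0.0013]
```

View pics/g1.png

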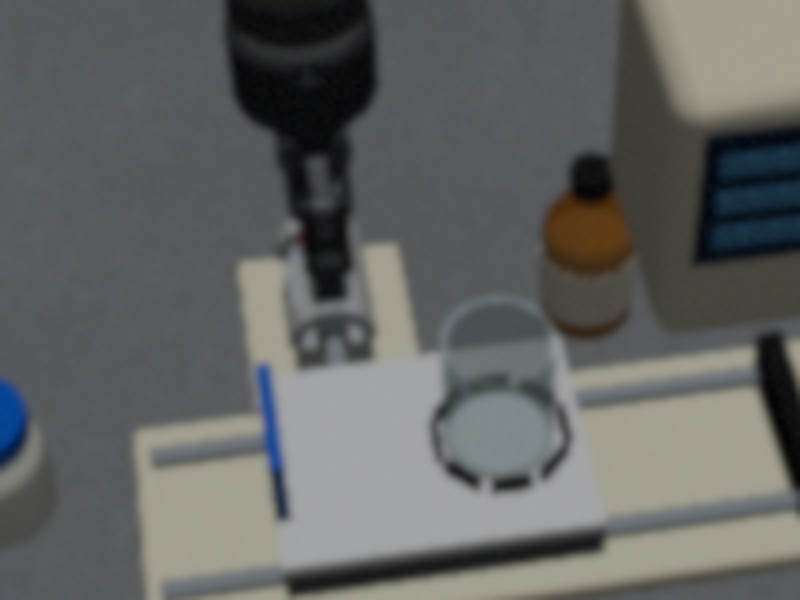

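The picture shows the gripper over the housing at (325,220), with the fingers before and behind the knob and nothing touched. Closing now.

```bash
python3 -m jog '[{"translation":[0,-0.3,0.2],"dr":[0,0,0],"grip":6},{"translation":[0,-0.3,0.2],"dr":[0,0,0],"grip":4},{"translation":[0,-0.3,0.2],"dr":[0,0,0],"grip":3},{"translation":[0,-0.3,0.2],"dr":[0,0,0],"grip":2},{"translation":[0,-0.3,0.2],"dr":[0,0,0],"grip":1},{"translation":[0,-0.3,0.2],"dr":[0,0,0],"grip":1},{"translation":[0,-0.3,0.2],"dr":[0,0,0],"grip":1},{"translation":[0,-0.3,0.2],"dr":[0,0,0],"grip":1},{"translation":[0,-0.3,0.2],"dr":[0,0,0],"grip":1}]'; python3 go.py -150 -80 81
```

```text
time: 3.15
ee_pos: [0.4851, -0.0873, 0.0818]
eef_rot: [3.141, -0.0, 1.416]
wrist_force: [-0.3, -0.6, 5.9]
width: 0.023
now station mm [-125.6  -79.6   81.8] t 3.15 F stn [-0.2 -0.7  5.9] w 0.022968482048064648
trans cm [-0.04 -2.44  0.08] dr [ 0.0009 -0.      0.0002]
```

```bash
python3 -m jog '[{"translation":[0,-0.6,0],"dr":[0,0,0],"grip":1},{"translation":[0,-1.2,0],"dr":[0,0,0],"grip":1},{"translation":[0,-1.8,0],"dr":[0,0,0],"grip":1},{"translation":[0,-2.4,0],"dr":[0,0,0],"grip":1},{"translation":[0,-2.5,0],"dr":[0,0,0],"grip":1},{"translation":[0,-2.5,0],"dr":[0,0,0],"grip":1}]'; python3 go.py -150 -80 81;  python3 - <<'E'
from h import *
c=cam('scene'); a=c['img'][110:210,170:300,::-1]
c=cam('top'); b=c['img'][230:330,250:380,::-1]
cv2.imwrite('pics/g2.png',cv2.resize(np.hstack([a,b]),None,fx=3,fy=3,interpolation=cv2.INTER_CUBIC))
E
```

```text
time: 3.65
ee_pos: [0.4632, -0.0839, 0.0819]
eef_rot: [3.135, -0.0, 1.416]
wrist_force: [6.5, -1.0, -3.4]
width: 0.0228
now station mm [-147.8  -79.6   81.9] t 3.65 F stn [ 6.6 -0.  -3.4] w 0.022762679193411687
trans cm [-0.04 -0.22  0.09] dr [ 0.0066 -0.0001  0.0003]
```

View pics/g2.png

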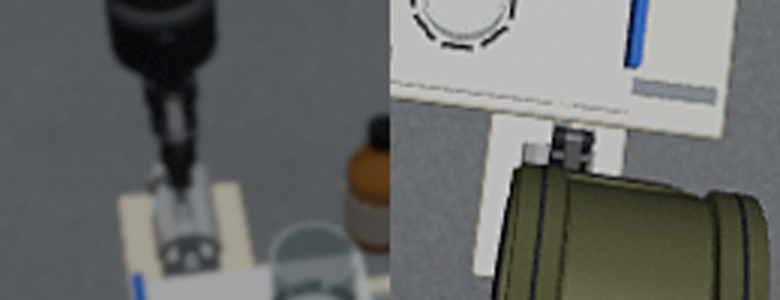

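The spring reads 6.6 N on the tool, so the bolt is about 22 mm out. The picture shows the fingers still closed on the knob at (180,175). Next I pull slightly more and swing it along the arc.

```bash
python3 -m jog '[{"translation":[0,-0.35,0],"dr":[0,0,0],"grip":1},{"translation":[0,-0.35,0],"dr":[0,0,0],"grip":1},{"translation":[-0.82,-0.35,0.06],"dr":[0,0,0],"grip":1},{"translation":[-1.63,-0.35,0.25],"dr":[0,0,0],"grip":1},{"translation":[-2.39,-0.35,0.55],"dr":[0,0,0],"grip":1},{"translation":[-3.11,-0.35,0.96],"dr":[0,0,0],"grip":1},{"translation":[-3.75,-0.35,1.48],"dr":[0,0,0],"grip":1},{"translation":[-4.31,-0.35,2.08],"dr":[0,0,0],"grip":1},{"translation":[-4.77,-0.35,2.76],"dr":[0,0,0],"grip":1},{"translation":[-5.02,-0.35,3.25],"dr":[0,0,0],"grip":1},{"translation":[-5.13,-0.35,3.5],"dr":[0,0,0],"grip":1},{"translation":[-5.13,-0.35,3.5],"dr":[0,0,0],"grip":1},{"translation":[-5.13,-0.35,3.5],"dr":[0,0,0],"grip":1}]'; python3 go.py -139 -131 46
```

```text
time: 4.83
ee_pos: [0.4545, -0.1354, 0.0482]
eef_rot: [3.13, 0.001, 1.415]
wrist_force: [6.8, -2.8, 4.2]
width: 0.023
now station mm [-148.4 -131.8   48.2] t 4.8333 F stn [ 7.1 -1.7  4.2] w 0.02295524023830462
trans cm [0.08 0.94 0.23] dr [ 0.0112  0.0013 -0.0003]
```

Now ease it into the notch, open and rise.

```bash
python3 -m jog '[{"translation":[0,0.4,0],"dr":[0,0,0],"grip":1},{"translation":[0,0.8,0],"dr":[0,0,0],"grip":1},{"translation":[0,1.1,0],"dr":[0,0,0],"grip":1},{"translation":[0,1.1,0],"dr":[0,0,0],"grip":3},{"translation":[0,1.1,0],"dr":[0,0,0],"grip":6},{"translation":[0,1.1,0],"dr":[0,0,0],"grip":6},{"translation":[0,1.1,0],"dr":[0,0,0],"grip":6},{"translation":[0,1.1,0],"dr":[0,0,0],"grip":6},{"translation":[0,1.1,-2],"dr":[0,0,0],"grip":6},{"translation":[0,1.1,-5],"dr":[0,0,0],"grip":6},{"translation":[0,1.1,-9],"dr":[0,0,0],"grip":6},{"translation":[-5,1.1,-10],"dr":[0,0,0],"grip":6},{"translation":[-9,1.1,-10],"dr":[0,0,0],"grip":6},{"translation":[-9,1.1,-10],"dr":[0,0,0],"grip":6}]'; python3 go.py 0 -165 140;  python3 - <<'E'
from h import *
c=cam('scene'); a=c['img'][110:270,150:330,::-1]
cv2.imwrite('pics/g3.png',cv2.resize(a,None,fx=4,fy=3.7,interpolation=cv2.INTER_CUBIC))
H=cv2.cvtColor(c['img'],cv2.COLOR_RGB2HSV).astype(int); m=((H[...,0]<6)|(H[...,0]>174))&(H[...,1]>180)&(H[...,2]>60)
v,u=np.nonzero(m); print(u.mean(),v.mean(),m.sum())
P,d,o=pts(c); q=d[v,u].mean(0); p=o+q*(.065-o[2])/q[2]
y=np.radians(-8.9); S=R.from_euler('z',y).as_matrix(); print('knob stn',(p-[.6215,-.0281,0])@S*1000)
E
```

```text
time: 6.0
ee_pos: [0.4463, -0.229, 0.1479]
eef_rot: [3.138, 0.004, 1.412]
wrist_force: [-0.0, 0.2, 0.3]
width: 0.0602
now station mm [-142.  -225.6  147.9] t 6.0 F stn [-0.1  0.2  0.3] w 0.06015254513893885
trans cm [ 6.11 14.18  0.81] dr [ 0.0038  0.0043 -0.0032]
208.86206896551724 175.5 58
knob stn [-147.86062772 -126.81286233   65.        ]
```

View pics/g3.png

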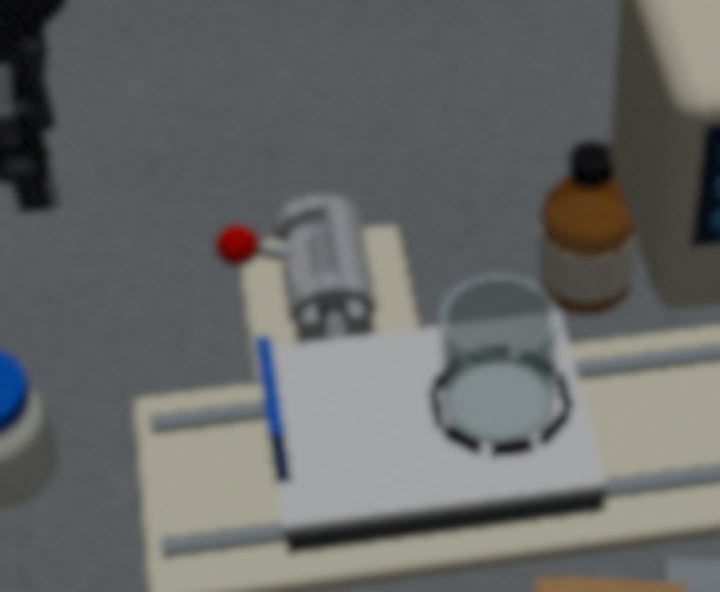

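The picture shows the knob swung over at (237,243), out of its slot and staying there by itself. The beaker and carriage haven't moved.

```bash
python3 -m jog '[{"translation":[2,4,0.5],"dr":[0,0,0],"grip":4},{"translation":[4,8,0.5],"dr":[0,0,0],"grip":2},{"translation":[6,12,0.5],"dr":[0,0,0],"grip":0},{"translation":[6,14.2,0.5],"dr":[0,0,0],"grip":0},{"translation":[6,14.2,0.5],"dr":[0,0,0],"grip":0},{"translation":[6,14.2,0.5],"dr":[0,0,0],"grip":0},{"translation":[6,14.2,0.5],"dr":[0,0,0],"grip":0},{"translation":[6,14.2,0.5],"dr":[0,0,0],"grip":0}]'; python3 go.py 0 -165 72;  python3 - <<'E'
from h import *
y=np.radians(-8.9); S=R.from_euler('z',y).as_matrix(); X=[]
for n in('scene','top'):
    c=cam(n); H=cv2.cvtColor(c['img'],cv2.COLOR_RGB2HSV).astype(int); m=((H[...,0]<6)|(H[...,0]>174))&(H[...,1]>180)&(H[...,2]>60)
    v,u=np.nonzero(m); print(m.sum()); P,d,o=pts(c)
    if m.sum(): X.append((o,d[v,u].mean(0)))
if len(X)==2:
    (o1,d1),(o2,d2)=X; t=np.linalg.lstsq(np.stack([d1,-d2],1),o2-o1,rcond=None)[0]
    for p in(o1+d1*t[0],o2+d2*t[1]): print((p-[.6215,-.0281,0])@S*1000)
E
```

```text
time: 6.72
ee_pos: [0.5934, -0.1862, 0.1407]
eef_rot: [-3.139, -0.0, 1.416]
wrist_force: [-0.7, 0.4, -0.8]
width: 0.0
now station mm [  -3.3 -160.6  140.7] t 6.7167 F stn [-0.8  0.3 -0.8] w 1.5412224843068315e-05
trans cm [-0.44  0.35  6.87] dr [-0.0026 -0.0004  0.0001]
58
103
[-138.21728404 -126.62519787   75.19615774]
[-138.45795835 -128.94254546   75.46643493]
```

The knob is parked at station (-138, -128, about 72), which puts the bolt about 14 mm out and swung 1.05 to 1.1 rad. Descending behind the push plate.

```bash
python3 -m jog '[{"translation":[-0.4,0.3,2],"dr":[0,0,0],"grip":0},{"translation":[-0.4,0.3,4],"dr":[0,0,0],"grip":0},{"translation":[-0.4,0.3,6],"dr":[0,0,0],"grip":0},{"translation":[-0.4,0.3,6.9],"dr":[0,0,0],"grip":0},{"translation":[-0.4,0.3,6.9],"dr":[0,0,0],"grip":0},{"translation":[0.6,0.3,6.9],"dr":[0,0,0],"grip":0},{"translation":[1.2,0.3,6.9],"dr":[0,0,0],"grip":0},{"translation":[1.8,0.3,6.9],"dr":[0,0,0],"grip":0},{"translation":[2.4,0.3,6.9],"dr":[0,0,0],"grip":0},{"translation":[3.0,0.3,6.9],"dr":[0,0,0],"grip":0},{"translation":[3.5,0.3,6.9],"dr":[0,0,0],"grip":0},{"translation":[4.0,0.3,6.9],"dr":[0,0,0],"grip":0}]'; python3 go.py 0 -26 72
```

```text
time: 7.82
ee_pos: [0.6051, -0.1476, 0.073]
eef_rot: [3.14, 0.001, 1.416]
wrist_force: [1.4, -3.1, 1.2]
width: -0.0002
now station mm [   2.3 -120.6   73. ] t 7.8167 F stn [ 1.8 -2.8  1.2] w -0.00023496226313664557
trans cm [ 9.46 -0.23  0.09] dr [0.0018 0.0011 0.0004]
```

```bash
python3 -m jog '[{"translation":[0.5,-0.1,0],"dr":[0,0,0],"grip":0},{"translation":[1,-0.2,0],"dr":[0,0,0],"grip":0},{"translation":[1.5,-0.2,0],"dr":[0,0,0],"grip":0},{"translation":[2,-0.2,0],"dr":[0,0,0],"grip":0},{"translation":[2.5,-0.2,0],"dr":[0,0,0],"grip":0},{"translation":[3,-0.2,0],"dr":[0,0,0],"grip":0},{"translation":[3.5,-0.2,0],"dr":[0,0,0],"grip":0},{"translation":[4,-0.2,0],"dr":[0,0,0],"grip":0},{"translation":[4.5,-0.2,0],"dr":[0,0,0],"grip":0},{"translation":[5,-0.2,0],"dr":[0,0,0],"grip":0},{"translation":[5.5,-0.2,0],"dr":[0,0,0],"grip":0},{"translation":[6,-0.2,0],"dr":[0,0,0],"grip":0},{"translation":[6.5,-0.2,0],"dr":[0,0,0],"grip":0},{"translation":[7,-0.2,0],"dr":[0,0,0],"grip":0},{"translation":[7.4,-0.2,0],"dr":[0,0,0],"grip":0},{"translation":[7.7,-0.2,0],"dr":[0,0,0],"grip":0},{"translation":[8,-0.2,0],"dr":[0,0,0],"grip":0},{"translation":[8.2,-0.2,0],"dr":[0,0,0],"grip":0},{"translation":[8.4,-0.2,0],"dr":[0,0,0],"grip":0}]'; python3 go.py 0 -26 72
```

```text
time: 9.4
ee_pos: [0.6153, -0.0642, 0.0722]
eef_rot: [-3.141, 0.0, 1.416]
wrist_force: [1.0, -1.9, -0.4]
width: -0.0
now station mm [ -0.6 -36.6  72.2] t 9.4 F stn [ 1.2 -1.8 -0.4] w -2.0562254405516528e-05
trans cm [1.06 0.06 0.02] dr [-0.0002  0.      0.0003]
```

```bash
python3 -m jog '[{"translation":[0.2,0,0],"dr":[0,0,0],"grip":0},{"translation":[0.4,0,0],"dr":[0,0,0],"grip":0},{"translation":[0.6,0,0],"dr":[0,0,0],"grip":0},{"translation":[0.7,0,0],"dr":[0,0,0],"grip":0},{"translation":[0.8,0,0],"dr":[0,0,0],"grip":0},{"translation":[0.9,0,0],"dr":[0,0,0],"grip":0},{"translation":[0.9,0,0],"dr":[0,0,0],"grip":0}]'; python3 go.py 0 -26 72
```

```text
time: 9.98
ee_pos: [0.6167, -0.0552, 0.0723]
eef_rot: [-3.141, -0.0, 1.416]
wrist_force: [0.0, -1.5, -0.2]
width: 0.0004
now station mm [ -0.6 -27.5  72.3] t 9.9833 F stn [ 0.3 -1.5 -0.2] w 0.0003679676740002229
trans cm [0.15 0.06 0.03] dr [-0.0002 -0.0004  0.0006]
```

```bash
python3 -m jog '[{"translation":[0.1,0,0],"dr":[0,0,0],"grip":0},{"translation":[0.2,0,0],"dr":[0,0,0],"grip":0},{"translation":[0.3,0,0],"dr":[0,0,0],"grip":0},{"translation":[0.4,0,0],"dr":[0,0,0],"grip":0},{"translation":[0.4,0,0],"dr":[0,0,0],"grip":0}]'; python3 go.py 0 -26 72
```

```text
time: 10.4
ee_pos: [0.617, -0.0529, 0.0722]
eef_rot: [-3.141, 0.003, 1.415]
wrist_force: [0.6, -6.1, 0.4]
width: 0.0001
now station mm [ -0.6 -25.2  72.2] t 10.4 F stn [ 1.6 -5.9  0.4] w 8.704106844068795e-05
trans cm [-0.08  0.06  0.03] dr [-0.0003  0.0031 -0.0004]
```

The force is rising at the expected stop position. I'll press a little more, then retreat.

```bash
python3 -m jog '[{"translation":[0.15,0,0],"dr":[0,0,0],"grip":0},{"translation":[0.3,0,0],"dr":[0,0,0],"grip":0},{"translation":[0.3,0,0],"dr":[0,0,0],"grip":0},{"translation":[0.3,0,0],"dr":[0,0,0],"grip":0}]'; python3 go.py; python3 -m jog '[{"translation":[-1,0,0],"dr":[0,0,0],"grip":0},{"translation":[-3,0,0],"dr":[0,0,0],"grip":0},{"translation":[-6,0,0],"dr":[0,0,0],"grip":0},{"translation":[-9,0,0],"dr":[0,0,0],"grip":0},{"translation":[-12,0,-2],"dr":[0,0,0],"grip":0},{"translation":[-14,0,-5],"dr":[0,0,0],"grip":0},{"translation":[-16,0,-8],"dr":[0,0,0],"grip":0},{"translation":[-19,0,-11],"dr":[0,0,0],"grip":0},{"translation":[-22,0,-12],"dr":[0,0,0],"grip":0},{"translation":[-26,0,-12],"dr":[0,0,0],"grip":0},{"translation":[-26,0,-12],"dr":[0,0,0],"grip":0},{"translation":[-26,0,-12],"dr":[0,0,0],"grip":0}]'; python3 go.py; cat > chk.py <<'E'
import m
E
python3 - <<'E'
from h import *
cs=cam('scene'); ct=cam('top')
cv2.imwrite('pics/f.png',cv2.resize(np.hstack([cs['img'][120:300,120:340],ct['img'][150:330,160:380]])[...,::-1],None,fx=1.8,fy=1.8,interpolation=cv2.INTER_CUBIC))
E
python3 m.py
```

```text
time: 10.73
ee_pos: [0.617, -0.0529, 0.0724]
eef_rot: [-3.141, 0.009, 1.413]
wrist_force: [-1.3, -13.2, 1.6]
width: -0.0001
now station mm [ -0.6 -25.2  72.4] t 10.7333 F stn [  0.8 -13.3   1.6] w -0.00014120848188022095
time: 11.73
ee_pos: [0.5772, -0.3068, 0.1921]
eef_rot: [3.141, -0.002, 1.413]
wrist_force: [0.3, -0.2, 0.4]
width: 0.0
now station mm [  -0.7 -282.2  192.1] t 11.7333 F stn [ 0.3 -0.2  0.4] w 9.384325946552745e-06
knob (np.float64(327.2549019607843), np.float64(302.84313725490193), np.int64(102)) (np.float64(208.82456140350877), np.float64(175.43859649122808), np.int64(57)) [ 0.4647 -0.1341  0.0756] [ 0.4652 -0.1319  0.0753]
blue [279. 227.] 94 [ 0.6182 -0.0394  0.1042] 0.094 0.109
blue [404. 267.] 623 [ 0.5328 -0.296   0.0801] 0.068 1.042
deck [255.29778598 229.16273063] 2710 ((631.7363891601562, 40.09848403930664), (171.2337188720703, 130.25845336914062), 81.2017593383789)
base ((567.1874389648438, 9.293533325195312), (457.5035400390625, 269.0199890136719), 80.97917938232422)
plate [ 0.61927996 -0.03985554] ((618.8453979492188, -39.623931884765625), (6.083841800689697, 68.79927062988281), 80.65229034423828)
bottle [0.50206937 0.06273393] 399
head ((612.9501953125, -91.9669189453125), (436.2198791503906, 116.03507995605469), 81.9027099609375)
```

View pics/f.png

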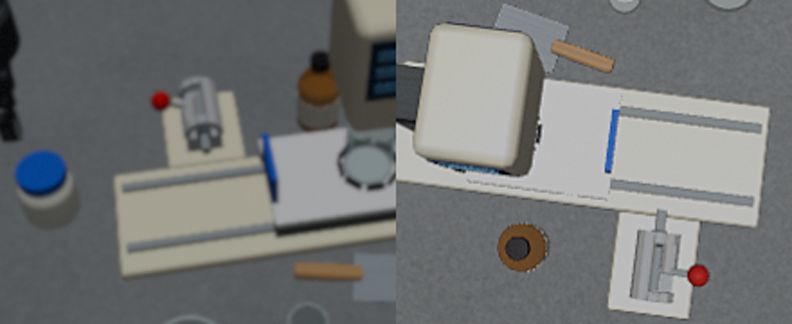

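The deck has travelled about 110.7 mm, so it is home. The knob is parked at (698,275) and (160,100), and the beaker stands in the ring at (367,160). The bottle, jar and spatula are where they were, and the robot is clear.

```bash
python3 -c "
from workcell import r
print(r.close_job())"
```

```text
the job is handed in; nothing more can be done
None
```

The job is done and handed in at about 12 s, well inside the 51 s limit; no verdict was reported. I pulled the bolt out by its knob, swung it over into the rest notch, and pushed the carriage home by its push plate.

**Last checks:**
- **Carriage:** the deck moved about 110.7 mm between the first and last pictures. It pressed against the stop with 13 N before I backed the gripper off.
- **Bolt:** the knob sits at about station x -138, y -128, so the bolt is about 13.5 mm out.
- **Beaker:** it looks upright in its nest. I judged this by eye from one picture and did not measure it, and the head hides part of the nest.
- **Bystanders:** the bottle and jar measured within 1 mm of their starting places. The spatula looks unmoved, but I did not measure it.
- **Robot:** it stands clear, with a wrist force of about 0.

**Disagreements:**
- **Knob height:** the two cameras put the parked knob at 75 mm, against the 65 mm stated. They also read about 4 mm high on the knob at the start. The corrected angle is about 1.05–1.1 rad rather than 1.2; it is still in the notch and above the 0.85 rad limit.
- **Grip width:** the fingers closed to 23 mm on the 26 mm ball, but the grip held throughout.

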